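Bolt the tube chest shut

TASK

Close the tube chest: press its lid right down, slide the barrel bolt across through the eye on the lid until its handle just meets the horn of the keep, and turn the handle fully down into the keep's notch. Feel for the stop and the notch gently and never force the bolt; leave the things standing around where they are.

Things in the scene. Friction and masses are not known exactly. Their poses are not given: they have to be found in the camera images.
- chest: white steel tube chest with blue lid, fixed to the bench, 180 deep (x) x 270 wide (y) x 90 mm high to its front deck. Origin: centre of its underside; +x points from its bolt side to its hinge side, the bolt runs along y and is thrown to +y, z up. In this frame (mm): front deck x -90 to -34 at z 90; closed lid x -33 to 88, top at z 96; bolt axis x -56, z 110; lid_hinge x 88, z 88
- lid_hinge (a point): middle of the lid's hinge line, which runs along the chest's y at the back
- lid (a joint): lid angle in rad: 0 closed, grows as it opens. Stiff hinge: it stays where it is left; 2 to 8 N down on the front edge moves it. The closed lid stops on the chest's walls. If it is not fully down the bolt runs against the eye instead of through it.
- lid_edge (a point): middle of the lid's front edge, on its outer (top) face, 121 mm from the hinge line. The face is bare for 40 mm to -y (then a wire bail 19 mm high) and for 35 mm to +y (then the tongue of the eye).
- eye (a point): centre of the steel eye on the lid's front edge, 31x16x29 mm, bore 17 mm square along y; with the lid closed it lies on the bolt's axis at chest y 53 mm
- keep_rail (a point): chest x -82, y 0, z 124 mm: on the top edge (rim) of the keep, a 6 mm thick steel rail along chest y: first the rim, then a 11 mm wide notch open at the top, then a horn 16 mm higher than the rim. This point belongs to the chest: the keep is clamped in slotted holes up to 12 mm either way along y, so the notch's own place is not measured. It does not give: over 20 N on it is forcing.
- bolt: barrel bolt: steel bar of 12 mm diameter along chest y, an 8 mm arm square to it with a black ball on its end. Origin: on the bar's axis at the root of the arm, chest y = -50 mm + throw. The bar's round nose is 87 mm ahead (+y) of the arm.
- knob (a point): centre of the black ball (20 mm diameter), 62 mm from the bar's axis. At bolt_turn 0 the arm leans 0.75 rad from upright to the front (-x of the chest); at 0.80 it lies almost level, the ball 28 mm in front of the chest's front face.
- bolt_throw (a joint): how far the bolt is slid to +y, in m: 0 drawn back. Friction about 3 N. The arm meets the keep's horn at a throw between 0.040 and 0.064 (it differs each time), and goes down in the notch from there to 3 mm short of it; at a shorter throw it lands on the rim. Thrown less than 0.032 it does not hold the lid.
- bolt_turn (a joint): turn of the handle in rad: 0 leaning 0.75 rad from upright (it goes no further back), grows as it goes down to the front; about 0.12 on the rim, 0.80 fully down in the notch (its stop). It stays where it is left; about 1 N at the ball moves it. A force at the ball bears on the rim about twice as hard.
- bottle_small: small white lab bottle with blue cap, 32 mm diameter, 75 mm high, loose bystander; origin at the centre of its underside
- timer: white bench timer, 62x66x20 mm, loose bystander; origin at the centre of its underside
- petri_1: clear petri dish with lid, 62 mm diameter, 14 mm high, loose bystander; origin at the centre of its underside
- tube_15_a: 15 ml conical tube with orange cap lying down, 22x113x23 mm, loose bystander; origin at the centre of its underside
- tip_box_blue: blue pipette tip box with a clear lid, 70x118x87 mm, loose bystander; origin at the centre of its underside

How it is judged:
By the outcome, as a careful person would: the job done as asked, in the order asked, and still so for the second after the job is handed in, with the robot touching nothing.
It also fails if it takes over 51 s, if anything falls off the work surface, if the arm or the gripper's body presses on something with over 40 N, if the wrist force passes 120 N, or if a joint passes its speed limit or range.

ROBOT

A 6-joint arm with a two-finger parallel gripper is mounted at the origin on a cart in front of the work surface, level with it; the furniture and walls round the work are solid. World frame = base frame: x ahead of the robot, y to its left, z up, the work surface at z = 0. Lengths are in m, angles in rad, forces in N, time in s.
With the tool pointing down it reaches from about 0.225 to 0.875 m from the base axis. Payload 3.4 kg.
Tool frame: the origin (TCP) lies at the very end of the fingers, on their centre line; the grasp point (between the pads) lies behind it (manip.grasp_offset is the z of the grasp point in the tool frame, in m); z points along the fingers, y is the line along which they close (so a half turn about z gives the same grasp; the last joint's range is limited). The gripper opens to 85 mm and grips with 20 to 120 N. Pads are 22 mm wide; open, the fingers measure 114 mm over their backs; the gripper's body (76 mm by 85 mm) begins 54 mm behind the grasp point. The pads swing forward as they close: fully open they stand 13 mm farther back than shut.
Start: joints at [1.11, 0.276, 1.505, -0, 1.361, -0.121], TCP at [0.192, 0.542, 0.202] pointing down, gripper open.
Joint ranges: [-2.89, 2.89], [-0.75, 2.08], [0.22, 2.7], [-1.18, 4.32], [0.11, 2.71], [-2.7, 2.7]. Speed limits (rad/s): [2.57, 2.57, 3.14, 3.14, 3.14, 3.14].

INTERFACE

Orientations are given as a unit quaternion [w, x, y, z].
In Python, from rig import manip gives the robot as it stands.
- The arm moves only by the shell command python3 -m pendant 'ROWS' [FORCE]. ROWS is JSON, a list of rows, each an object of numbers: "dx", "dy", "dz": the shift along the tool's x, y, z in m; "rx", "ry", "rz": the turn, a rotation vector about the tool's x, y, z in degrees; "hand": the finger opening in m, from 0 to 0.0854. In form: [{"dx": .., "dy": .., "dz": .., "rx": .., "ry": .., "rz": .., "hand": ..}, ...]. A call has 1 to 12 rows; each row shifts and turns the commanded pose from where the row before left it, along the tool's axes as they then stand; what a row does not reach is not made up. A row lasts 1/12 s, in which the tool goes at most 41.7 mm and 7.16 degrees, less where a joint would pass 70% of its speed; a pose out of reach is approached as far as the arm can. A call is refused whole if a number of a shift passes 0.0417 or a number of a turn 7.16, either way. A call with a gripper value outside its range is refused whole. The fingers move at their own pace and stop on an object; FORCE is the grip in N (left out, the last holds). Time passes only in rows, so rows that do not move let the fingers close. It gives the time, the measured TCP pose, the force, the opening and the grip force at its end, in the units of the state.
- manip.get_state(): the state, without advancing time (a new reading comes with each control period).
- manip.get_image(name): name is "side" or "top" or "wrist"; returns a dict with "frame" (384x512x3 uint8, red, green, blue), "fx", "fy", "cx", "cy" (pixels), "distortion" ([k1, k2, p1, p2, k3] as OpenCV has them; the pictures are not rectified), "position" and "attitude" of the camera in the world; the wrist camera has in their place "mount" (4x4, takes a point from camera to tool coordinates, whose origin is the TCP and whose axes are the flange's). Camera axes: x right, y up, looking along -z (the intrinsics and any distortion apply to the point x, -y, -z); pixel columns grow to the right and rows downward; lengths in m; the calibration is good to about 2 mm. A picture is of the moment at which its call begins: read the wrist's pose just before it. There is no depth.
- manip.sign_off(): hands the job in; it is judged then, once.
The state is a dict: "clock": time; "qpos": joint angles; "qd": joint speeds; "effort": joint torques, N m; "position": TCP position; "ee_rot": TCP orientation; "contact_force": force on the tool from outside, world axes, zero at the start; "moment": the same for the moment, N m; "width": finger opening in m; "gripper_force": force on a finger pad.
Only numpy, scipy, OpenCV 4.12 (cv2) and the standard library are available. Lean on these libraries where they do the work, as an engineer would, in place of code of your own. Each camera call takes 0.05 s, during which the arm holds its last target. There are 200 camera calls.

## Working session

There is one attempt and no reset: what is moved stays moved. The work goes in short steps, Python scripts to look and compute and a shell command to move; the robot and the scene stay as the last step left them, time stands still between calls to the robot, and variables do not carry over. Pictures are saved under pics/ and viewed, at most 10 in all, crops included, and the job is handed in when it is done.

```bash
ls; mkdir -p pics
cat > h.py <<'E'
import numpy as np, cv2, json
from rig import manip
from scipy.spatial.transform import Rotation as R
def q2m(q): return R.from_quat([q[1],q[2],q[3],q[0]]).as_matrix()
def att(a):
    a=np.array(a,float)
    return a if a.shape==(3,3) else q2m(a)
def cam(name):
    s=manip.get_state(); im=manip.get_image(name)
    if 'mount' in im:
        M=np.array(im['mount']); T=np.eye(4); T[:3,:3]=q2m(s['ee_rot']); T[:3,3]=s['position']
        T=T@M; Rc,p=T[:3,:3],T[:3,3]
    else: Rc,p=att(im['attitude']),np.array(im['position'])
    K=np.array([[im['fx'],0,im['cx']],[0,im['fy'],im['cy']],[0,0,1.]])
    return dict(f=im['frame'],K=K,d=np.array(im['distortion'],float),R=Rc,p=p)
def ray(c,uv):
    x=cv2.undistortPoints(np.array([[uv]],float),c['K'],c['d'])[0,0]
    v=c['R']@np.array([x[0],-x[1],-1]); return c['p'],v/np.linalg.norm(v)
def atz(c,uv,z):
    p,v=ray(c,uv); return p+v*(z-p[2])/v[2]
def tri(cs,uvs):
    A=np.zeros((3,3));b=np.zeros(3)
    for c,u in zip(cs,uvs):
        p,v=ray(c,u);P=np.eye(3)-np.outer(v,v);A+=P;b+=P@p
    return np.linalg.solve(A,b)
def proj(c,X):
    X=(np.atleast_2d(X)-c['p'])@c['R']; X=X*[1,-1,-1]
    return cv2.projectPoints(X,np.zeros(3),np.zeros(3),c['K'],c['d'])[0][:,0]
E
python3 - <<'E'
from h import *
import pickle
s=manip.get_state(); print(s, manip.grasp_offset)
for n in ['side','top']:
    c=cam(n); pickle.dump(c,open(n+'.pkl','wb')); print(n,c['p'],c['R'][:,2],c['K'][0,0])
    cv2.imwrite(f'pics/{n}.png',cv2.resize(c['f'][:,:,::-1],(800,600),interpolation=cv2.INTER_CUBIC))
E
```

```text
pics
{'clock': 0.0, 'qpos': array([ 1.10999207e+00,  2.76582153e-01,  1.50614298e+00,  2.09633836e-05,
        1.36068112e+00, -1.21001094e-01]), 'qd': array([-6.04854235e-04, -9.64452122e-05,  1.95563122e-03,  2.04148184e-03,
        1.71862038e-03,  2.68068033e-04]), 'effort': array([-1.33831240e-03, -4.16797221e+01, -2.45798028e+01, -1.42326039e-04,
        1.14971772e-02, -7.57982860e-06]), 'position': array([0.19138672, 0.54159933, 0.20124315]), 'ee_rot': array([-2.69904908e-04,  1.69087445e-01,  9.85600636e-01, -8.65763501e-04]), 'contact_force': array([ 0.0345442 , -0.2391914 ,  0.88458652]), 'moment': array([ 0.04260653, -0.0186022 , -0.01698277]), 'gripper_force': 0.0, 'width': 0.08537219165718408} -0.0187
side [0.61690047 0.80733304 0.80337553] [0.01253849 0.81857829 0.5742581 ] 397.6743990994721
top [ 0.35969179 -0.05023555  1.87879592] [-0.12246682  0.05949227  0.99068792] 483.5106785040601
```

View pics/side.png

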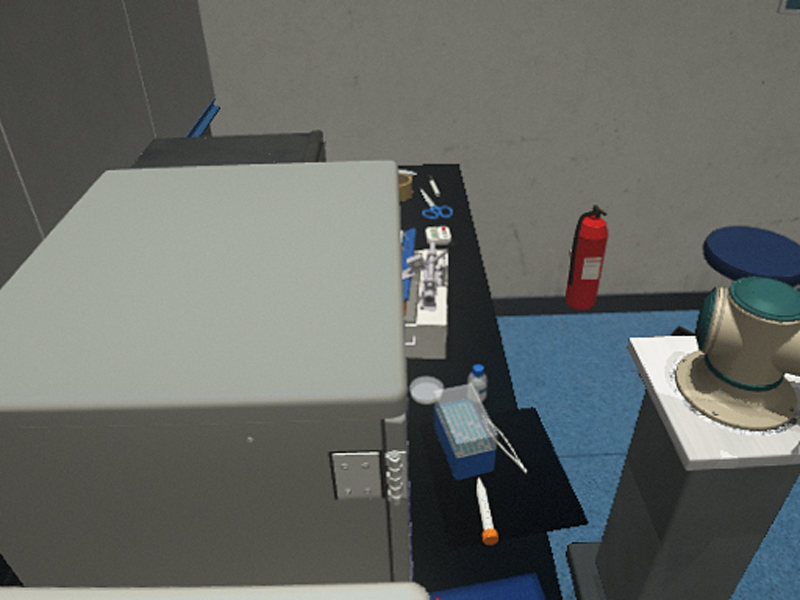

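View pics/top.png

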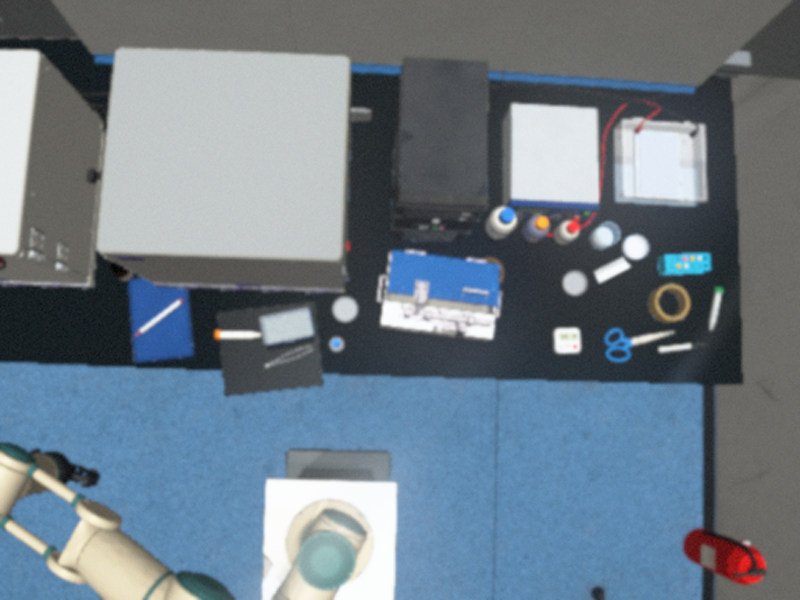

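The side view is blocked by the large instrument, showing only the chest's front deck (px ~430,300). The top view shows the chest with its front facing the robot (deck front edge about (380,327)–(495,338)) and the lid partly open. I'll get the rough chest pose and enlarge.

Run:
```python
from h import *
import pickle
c=pickle.load(open('top.pkl','rb'))
for uv in [(380,327),(495,338),(345,309),(337,344)]:
    print(uv,atz(c,np.array(uv)*.64,.09))
f=c['f'][140:230,225:345,::-1]
cv2.imwrite('pics/topc.png',cv2.resize(f,None,fx=6.5,fy=6.5,interpolation=cv2.INTER_CUBIC))
```

```text
(380, 327) [ 0.52200639 -0.10502844  0.09      ]
(495, 338) [ 0.50489648 -0.38164705  0.09      ]
(345, 309) [ 0.56205258 -0.02044012  0.09      ]
(337, 344) [ 0.47815429 -0.00467302  0.09      ]
```

View pics/topc.png

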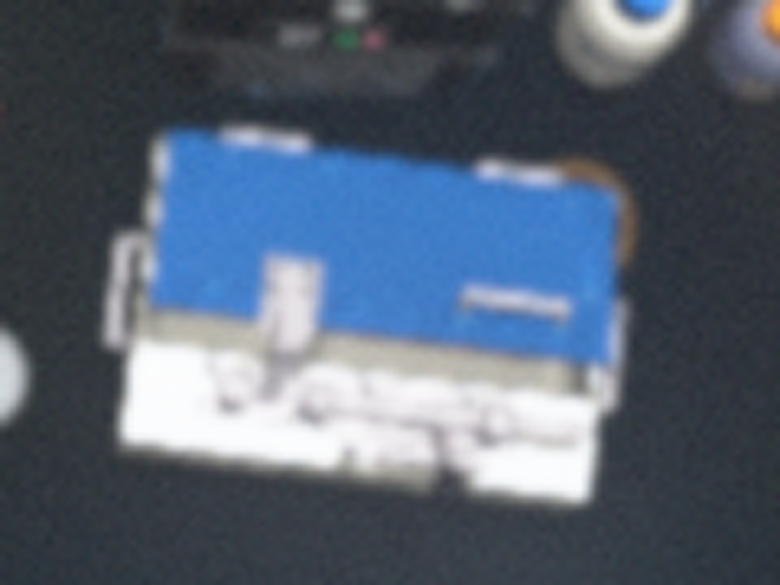

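```bash
cat >> h.py <<'E'
def chest(a,b):
    # a: front +y deck corner, b: front -y corner (world xy)
    y=(a-b)[:2]; L=np.hypot(*y); y=y/L; x=np.array([y[1],-y[0]])
    m=(a+b)[:2]/2+x*.09
    T=np.eye(4);T[:2,0]=x;T[:2,1]=y;T[:2,3]=m; return T,L
E
python3 - <<'E'
from h import *
import pickle
c=pickle.load(open('top.pkl','rb'))
a,b=[atz(c,uv,.09) for uv in [(243.5,208.2),(316.1,216.9)]]
T,L=chest(a,b); print(a,b,L,T, np.degrees(np.arctan2(T[1,0],T[0,0])))
np.save('T0.npy',T)
for p in [(-.04,0,.096),(-.098,-.05,.155)]: print((T@[*p,1])[:3])
im=manip.get_image('wrist'); print(np.round(im['mount'],3),im['fx'])
print(q2m(manip.get_state()['ee_rot']).round(3))
E
```

```text
[ 0.5260698  -0.10601354  0.09      ] [ 0.50263179 -0.37902223  0.09      ] 0.2740129383204766 [[ 0.99633507  0.08553617  0.          0.60402095]
 [-0.08553617  0.99633507  0.         -0.25021614]
 [ 0.          0.          1.          0.        ]
 [ 0.          0.          0.          1.        ]] -4.906857303647
[ 0.56416755 -0.24679469  0.096     ]
[ 0.50210331 -0.29165035  0.155     ]
[[-0.001  0.957  0.291  0.074]
 [ 1.     0.001  0.001  0.001]
 [ 0.001  0.291 -0.957 -0.173]
 [ 0.     0.     0.     1.   ]] 304.57782830924225
[[-0.943  0.333 -0.001]
 [ 0.333  0.943 -0.001]
 [ 0.    -0.001 -1.   ]]
```

```bash
A='{"dx":-0.0262,"dy":-0.0283,"dz":-0.007,"hand":0.0}'; python3 -m pendant '[{"dx":-0.0262,"dy":-0.0283,"dz":-0.007,"hand":0.0},{"dx":-0.0262,"dy":-0.0283,"dz":-0.007},{"dx":-0.0262,"dy":-0.0283,"dz":-0.007},{"dx":-0.0262,"dy":-0.0283,"dz":-0.007},{"dx":-0.0262,"dy":-0.0283,"dz":-0.007},{"dx":-0.0262,"dy":-0.0283,"dz":-0.007},{"dx":-0.0262,"dy":-0.0283,"dz":-0.007},{"dx":-0.0262,"dy":-0.0283,"dz":-0.007},{"dx":-0.0262,"dy":-0.0283,"dz":-0.007},{"dx":-0.0262,"dy":-0.0283,"dz":-0.007},{"dx":-0.0262,"dy":-0.0283,"dz":-0.007},{"dx":-0.0262,"dy":-0.0283,"dz":-0.007}]' 20
python3 -m pendant '[{"dx":-0.0262,"dy":-0.0283,"dz":-0.007},{"dx":-0.0262,"dy":-0.0283,"dz":-0.007},{"dx":-0.0262,"dy":-0.0283,"dz":-0.007},{"dx":-0.0262,"dy":-0.0283,"dz":-0.007},{"dx":-0.0262,"dy":-0.0283,"dz":-0.007},{"rz":-4.8},{"rz":-4.8},{"rz":-4.9},{"dx":0}]'
python3 - <<'E'
from h import *
import pickle
s=manip.get_state(); print(s['clock'],s['position'],q2m(s['ee_rot']).round(3))
c=cam('wrist'); pickle.dump(c,open('w1.pkl','wb'))
cv2.imwrite('pics/w1.png',cv2.resize(c['f'][:,:,::-1],(800,600),interpolation=cv2.INTER_CUBIC))
E
```

```text
0.15 [0.19147121 0.54173825 0.20144762] [[-0.943  0.333 -0.001]
 [ 0.333  0.943 -0.001]
 [ 0.    -0.001 -1.   ]]invalid input
invalid input
```

View pics/w1.png

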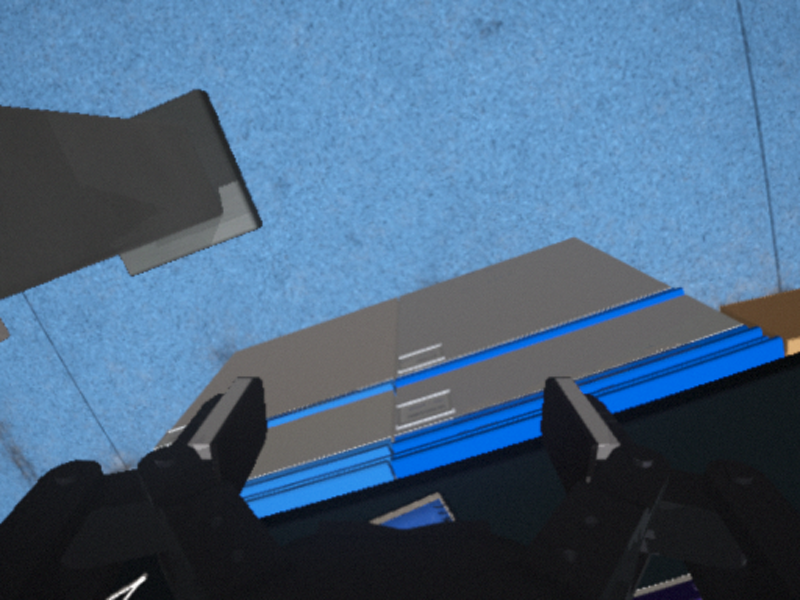

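The wrist picture shows bench front and floor, with the image's up pointing toward the robot. The moves were refused, so I'll test the form with one full row.

```bash
python3 -m pendant '[{"dx":-0.0268,"dy":-0.0247,"dz":-0.005,"rx":0,"ry":0,"rz":0,"hand":0.0}]' 20; echo; python3 -m pendant '[{"dx":-0.0268,"dy":-0.0247,"dz":-0.005}]'
```

```text
clock: 0.28
position: [0.2069, 0.5137, 0.2056]
ee_rot: [-0.001, 0.167, 0.986, 0.001]
contact_force: [0.4, 0.1, 0.0]
width: 0.0752
gripper_force: 0.0
invalid input
```

```bash
python3 -m pendant '[{"dx":-0.0268,"dy":-0.0247,"dz":-0.005,"rx":0,"ry":0,"rz":0,"hand":0},{"dx":-0.0268,"dy":-0.0247,"dz":-0.005,"rx":0,"ry":0,"rz":0,"hand":0},{"dx":-0.0268,"dy":-0.0247,"dz":-0.005,"rx":0,"ry":0,"rz":0,"hand":0},{"dx":-0.0268,"dy":-0.0247,"dz":-0.005,"rx":0,"ry":0,"rz":0,"hand":0},{"dx":-0.0268,"dy":-0.0247,"dz":-0.005,"rx":0,"ry":0,"rz":0,"hand":0},{"dx":-0.0268,"dy":-0.0247,"dz":-0.005,"rx":0,"ry":0,"rz":0,"hand":0},{"dx":-0.0268,"dy":-0.0247,"dz":-0.005,"rx":0,"ry":0,"rz":0,"hand":0},{"dx":-0.0268,"dy":-0.0247,"dz":-0.005,"rx":0,"ry":0,"rz":0,"hand":0},{"dx":-0.0268,"dy":-0.0247,"dz":-0.005,"rx":0,"ry":0,"rz":0,"hand":0},{"dx":-0.0268,"dy":-0.0247,"dz":-0.005,"rx":0,"ry":0,"rz":0,"hand":0},{"dx":-0.0268,"dy":-0.0247,"dz":-0.005,"rx":0,"ry":0,"rz":0,"hand":0}]'; python3 -m pendant '[{"rz":-4.8,"hand":0},{"rz":-4.8,"hand":0}]'
```

```text
clock: 1.2
position: [0.3963, 0.1538, 0.2624]
ee_rot: [0.0, 0.169, 0.986, 0.0]
contact_force: [0.2, 0.3, -0.3]
width: 0.0001
gripper_force: 0.0invalid input
```

```bash
python3 -m pendant '[{"dx":-0.0290,"dy":-0.0268,"dz":-0.005,"rx":0,"ry":0,"rz":0,"hand":0},{"dx":-0.0290,"dy":-0.0268,"dz":-0.005,"rx":0,"ry":0,"rz":0,"hand":0},{"dx":-0.0290,"dy":-0.0268,"dz":-0.005,"rx":0,"ry":0,"rz":0,"hand":0},{"dx":-0.0290,"dy":-0.0268,"dz":-0.005,"rx":0,"ry":0,"rz":0,"hand":0},{"dx":-0.0290,"dy":-0.0268,"dz":-0.005,"rx":0,"ry":0,"rz":0,"hand":0},{"dx":-0.0290,"dy":-0.0268,"dz":-0.005,"rx":0,"ry":0,"rz":0,"hand":0},{"dx":-0.0290,"dy":-0.0268,"dz":-0.005,"rx":0,"ry":0,"rz":0,"hand":0},{"dx":-0.0290,"dy":-0.0268,"dz":-0.005,"rx":0,"ry":0,"rz":0,"hand":0},{"dx":-0.029,"dy":-0.0268,"dz":-0.005,"rx":0,"ry":0,"rz":-4.8,"hand":0},{"dx":-0.029,"dy":-0.0268,"dz":-0.005,"rx":0,"ry":0,"rz":-4.8,"hand":0},{"dx":-0.029,"dy":-0.02,"dz":-0.005,"rx":0,"ry":0,"rz":-4.8,"hand":0},{"dx":0,"dy":0,"dz":0,"rx":0,"ry":0,"rz":0,"hand":0}]'
python3 - <<'E'
from h import *
import pickle
s=manip.get_state(); print(s['clock'],s['position'],q2m(s['ee_rot']).round(3))
c=cam('wrist'); pickle.dump(c,open('w1.pkl','wb'))
cv2.imwrite('pics/w2.png',cv2.resize(c['f'][::-1,::-1,::-1],(800,600),interpolation=cv2.INTER_CUBIC))
E
```

```text
clock: 2.2
position: [0.6122, -0.2229, 0.3149]
ee_rot: [0.001, 0.045, 0.999, -0.001]
contact_force: [-0.3, 0.2, -0.2]
width: 0.0
gripper_force: 0.0
2.2 [ 0.61219018 -0.22292411  0.31491208] [[-0.996  0.09   0.002]
 [ 0.09   0.996 -0.003]
 [-0.002 -0.003 -1.   ]]
```

View pics/w2.png

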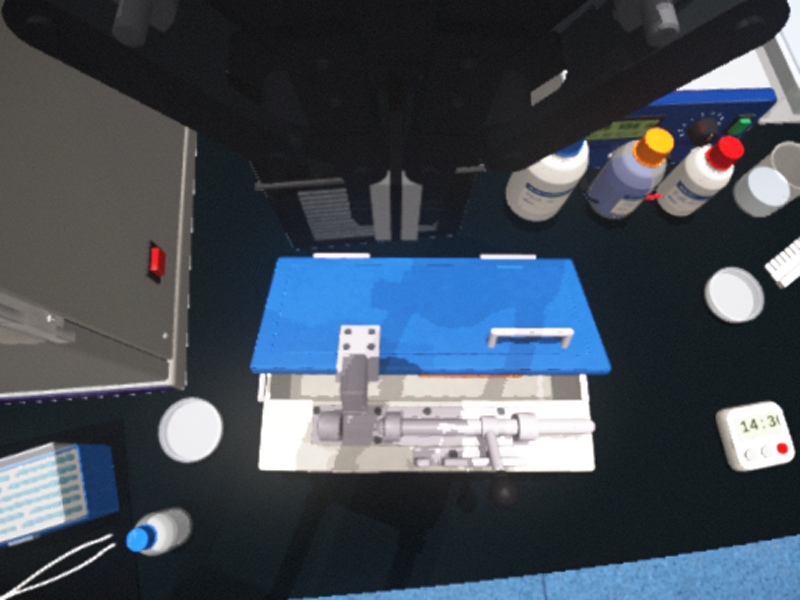

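Flipped wrist view: chest front deck corners at about (258,470) and (594,471), lid front edge y≈372, eye (355,390), bolt with arm near (490,440), ball ~(504,490). Enlarging.

Run:
```python
from h import *
import pickle
c=pickle.load(open('w1.pkl','rb'))
g=c['f'][::-1,::-1,::-1][222:332,155:405]
g=(255*(g/255.)**.6).astype(np.uint8)
cv2.imwrite('pics/w2c.png',cv2.resize(g,None,fx=3.2,fy=3.2,interpolation=cv2.INTER_CUBIC))
```

```text
(no output)
```

View pics/w2c.png

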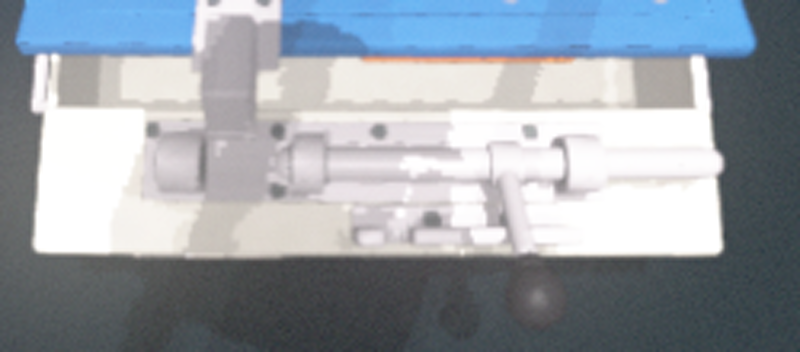

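Crop: deck front corners (34,253),(722,254); ball (536,298); keep's horn at u 357–384, notch 384–412, rim from 412 at v≈237; lid front edge v≈52, arm root about (508,172).

Run:
```python
from h import *
import pickle
c=pickle.load(open('w1.pkl','rb'))
def px(u,v): return np.array([511-(155+u/3.2-.34),383-(222+v/3.2-.34)])
def cr(o): return np.array([(511-o[0]-155+.34)*3.2,(383-o[1]-222+.34)*3.2])
a,b=[atz(c,px(*q),.09) for q in [(34,253),(722,254)]]
T,L=chest(a,b); print(a,b,L,T[:2,3],np.degrees(np.arctan2(T[1,0],T[0,0])))
np.save('T.npy',T); Ti=np.linalg.inv(T)
def ch(q,z): return (Ti@[*atz(c,px(*q),z),1])[:3]*1000
print('ball z155',ch((536,298),.155))
print('rim gaps z124',ch((384,237),.124),ch((412,237),.124),'z110 arm root',ch((508,172),.11))
print('deck back', ch((705,108),.09),ch((60,108),.09))
for y in (-.135,.135):
  for th in (0.2,.3,.4,.5,.6,.7,.8):
    p=T@[.088-.121*np.cos(th),y,.088+.121*np.sin(th)+.008*np.cos(th),1]
    print(y,th,cr(proj(c,p[:3])[0]).round(0))
for n,p in dict(ball=(-.0983,-.05,.1554),rail=(-.082,0,.124),lc=(-.09,.135,.09),nose=(-.056,.037,.11)).items():
    print(n,cr(proj(c,(T@[*p,1])[:3])[0]).round(0),(T@[*p,1])[:3])
```

```text
[ 0.53110511 -0.10585313  0.09      ] [ 0.50526814 -0.37401843  0.09      ] 0.26940708212135145 [ 0.60777179 -0.24856706] -5.503301433758721
ball z155 [-100.01951542  -45.86295426  155.        ]
rim gaps z124 [-81.81911112   0.76477047 124.        ] [-81.81060927  -9.23218924 124.        ] z110 arm root [-58.69646699 -47.41533627 110.        ]
deck back [ -33.04453452 -133.4997374    90.        ] [-33.84387472 128.51218257  90.        ]
-0.135 0.2 [738.  93.]
-0.135 0.3 [751.  82.]
-0.135 0.4 [762.  66.]
-0.135 0.5 [774.  47.]
-0.135 0.6 [784.  24.]
-0.135 0.7 [794.  -3.]
-0.135 0.8 [803. -32.]
0.135 0.2 [24. 91.]
0.135 0.3 [16. 79.]
0.135 0.4 [ 8. 64.]
0.135 0.5 [ 0. 44.]
0.135 0.6 [-7. 21.]
0.135 0.7 [-13.  -6.]
0.135 0.8 [-19. -36.]
ball [549. 292.] [ 0.50512973 -0.28890932  0.1554    ]
rail [386. 238.] [ 0.52614975 -0.240703    0.124     ]
lc [ 33. 253.] [ 0.53113355 -0.10555804  0.09      ]
nose [284. 164.] [ 0.55557832 -0.20636703  0.11      ]
```

Chest pose is consistent (front length 269.4 vs 270 mm; deck back edge -33/-34). Lid angle ≈0.45, notch at y ≈ -9..+1 so horn contact expected at throw ≈47 mm. Pressing the lid.

```bash
python3 -m pendant '[{"dx":0.0036,"dy":-0.0071,"dz":0.036,"rx":0,"ry":0,"rz":0,"hand":0},{"dx":0.0036,"dy":-0.0071,"dz":0.036,"rx":0,"ry":0,"rz":0,"hand":0},{"dx":0.0036,"dy":-0.0071,"dz":0.036,"rx":0,"ry":0,"rz":0,"hand":0},{"dx":0.0036,"dy":-0.0071,"dz":0.036,"rx":0,"ry":0,"rz":0,"hand":0},{"dx":0,"dy":0,"dz":0.008,"rx":0,"ry":0,"rz":0,"hand":0},{"dx":0,"dy":0,"dz":0.008,"rx":0,"ry":0,"rz":0,"hand":0},{"dx":0,"dy":0,"dz":0.008,"rx":0,"ry":0,"rz":0,"hand":0}]'; echo;python3 -m pendant '[{"dx":0,"dy":0,"dz":0.006,"rx":0,"ry":0,"rz":0,"hand":0},{"dx":0,"dy":0,"dz":0.006,"rx":0,"ry":0,"rz":0,"hand":0},{"dx":0,"dy":0,"dz":0.006,"rx":0,"ry":0,"rz":0,"hand":0}]'
```

```text
clock: 2.83
position: [0.5923, -0.2434, 0.1503]
ee_rot: [0.001, 0.044, 0.999, -0.0]
contact_force: [-0.1, 0.2, 0.2]
width: 0.0001
gripper_force: 0.0

clock: 3.08
position: [0.5925, -0.2439, 0.1323]
ee_rot: [0.001, 0.044, 0.999, -0.001]
contact_force: [0.4, -1.0, 0.5]
width: -0.0001
gripper_force: 0.0
```

```bash
python3 -m pendant '[{"dx":0,"dy":-0.003,"dz":0.005,"rx":0,"ry":0,"rz":0,"hand":0},{"dx":0,"dy":-0.003,"dz":0.005,"rx":0,"ry":0,"rz":0,"hand":0},{"dx":0,"dy":0,"dz":0.005,"rx":0,"ry":0,"rz":0,"hand":0}]'; echo;python3 -m pendant '[{"dx":0,"dy":0,"dz":0.005,"rx":0,"ry":0,"rz":0,"hand":0},{"dx":0,"dy":0,"dz":0.005,"rx":0,"ry":0,"rz":0,"hand":0}]'
```

```text
clock: 3.33
position: [0.5905, -0.2507, 0.1163]
ee_rot: [-0.0, 0.044, 0.999, -0.0]
contact_force: [-2.1, -0.4, 5.0]
width: -0.0001
gripper_force: 2.7

clock: 3.5
position: [0.5896, -0.2502, 0.1064]
ee_rot: [-0.001, 0.044, 0.999, -0.0]
contact_force: [-3.7, 0.5, 4.7]
width: -0.0002
gripper_force: 2.4
```

Lid moving at about 5 N. Going on gently to the stop.

```bash
python3 -m pendant '[{"dx":0,"dy":0,"dz":0.004,"rx":0,"ry":0,"rz":0,"hand":0},{"dx":0,"dy":0,"dz":0.004,"rx":0,"ry":0,"rz":0,"hand":0},{"dx":0,"dy":0,"dz":0.001,"rx":0,"ry":0,"rz":0,"hand":0}]'; echo;python3 -m pendant '[{"dx":0,"dy":0,"dz":0.0015,"rx":0,"ry":0,"rz":0,"hand":0},{"dx":0,"dy":0,"dz":0,"rx":0,"ry":0,"rz":0,"hand":0}]'; echo;python3 -m pendant '[{"dx":0,"dy":0,"dz":0.001,"rx":0,"ry":0,"rz":0,"hand":0},{"dx":0,"dy":0,"dz":0,"rx":0,"ry":0,"rz":0,"hand":0}]'
```

```text
clock: 3.75
position: [0.5909, -0.2499, 0.0965]
ee_rot: [0.0, 0.044, 0.999, 0.0]
contact_force: [0.1, 0.2, 2.4]
width: 0.0002
gripper_force: 0.9

clock: 3.92
position: [0.5911, -0.2499, 0.0953]
ee_rot: [0.0, 0.044, 0.999, 0.0]
contact_force: [-0.0, -0.3, -0.1]
width: -0.0
gripper_force: 0.2

clock: 4.08
position: [0.5911, -0.2498, 0.0945]
ee_rot: [0.0, 0.044, 0.999, -0.0]
contact_force: [-0.1, 0.1, 0.5]
width: -0.0001
gripper_force: 0.4
```

```bash
python3 -m pendant '[{"dx":0,"dy":0,"dz":0.001,"rx":0,"ry":0,"rz":0,"hand":0},{"dx":0,"dy":0,"dz":0,"rx":0,"ry":0,"rz":0,"hand":0}]'; echo;python3 -m pendant '[{"dx":0,"dy":0,"dz":0.001,"rx":0,"ry":0,"rz":0,"hand":0},{"dx":0,"dy":0,"dz":0,"rx":0,"ry":0,"rz":0,"hand":0}]'
```

```text
clock: 4.25
position: [0.5909, -0.2498, 0.0935]
ee_rot: [0.0, 0.044, 0.999, 0.0]
contact_force: [-0.6, -0.4, 1.4]
width: -0.0002
gripper_force: 0.7

clock: 4.42
position: [0.5908, -0.2498, 0.0925]
ee_rot: [0.0, 0.044, 0.999, 0.0]
contact_force: [-0.8, -1.0, 1.5]
width: -0.0002
gripper_force: 0.8
```

```bash
python3 -m pendant '[{"dx":0,"dy":0,"dz":0.0015,"rx":0,"ry":0,"rz":0,"hand":0},{"dx":0,"dy":0,"dz":0,"rx":0,"ry":0,"rz":0,"hand":0}]'; echo;python3 -m pendant '[{"dx":0,"dy":0,"dz":0.0015,"rx":0,"ry":0,"rz":0,"hand":0},{"dx":0,"dy":0,"dz":0,"rx":0,"ry":0,"rz":0,"hand":0}]';python3 - <<'E'
from h import *
import pickle
c=cam('wrist'); pickle.dump(c,open('w3.pkl','wb'))
print(manip.get_state()['contact_force'])
cv2.imwrite('pics/w3.png',cv2.resize(c['f'][::-1,::-1,::-1],(800,600),interpolation=cv2.INTER_CUBIC))
E
```

```text
clock: 4.58
position: [0.5907, -0.2498, 0.0908]
ee_rot: [-0.0, 0.044, 0.999, 0.0]
contact_force: [-0.4, -0.2, 1.6]
width: 0.0004
gripper_force: 0.7

clock: 4.75
position: [0.5907, -0.2498, 0.0892]
ee_rot: [-0.0, 0.044, 0.999, 0.0]
contact_force: [-1.7, -0.7, 0.1]
width: -0.0005
gripper_force: 0.7
[-0.76768817 -0.19812379  0.17324144]
```

View pics/w3.png

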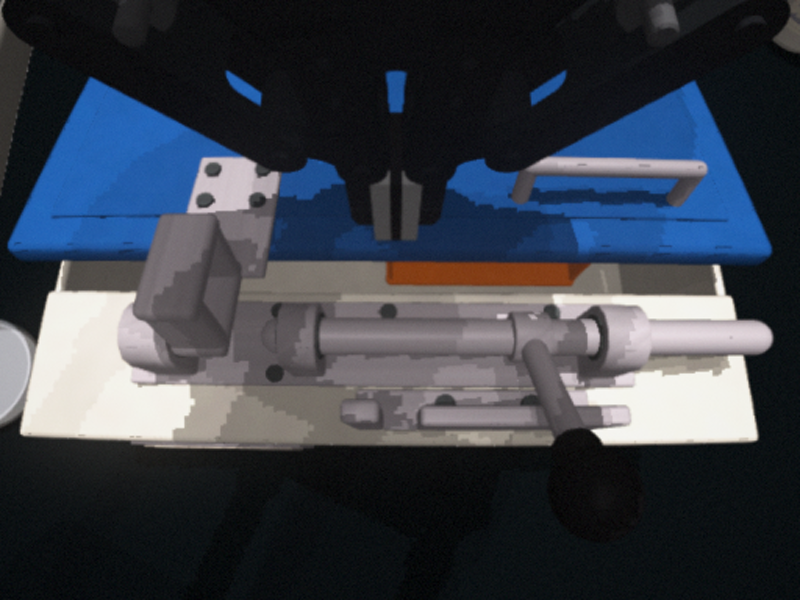

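The lid is still slightly open: fingertips at (397,238), edge at v≈258, and the eye's bore is not on the bar. Checking heights against this picture.

Run:
```python
from h import *
import pickle
from scipy.optimize import least_squares
T=np.load('T.npy')
w1=pickle.load(open('w1.pkl','rb'));w3=pickle.load(open('w3.pkl','rb'))
def px1(u,v): return np.array([511-(155+u/3.2-.34),383-(222+v/3.2-.34)])
def px3(u,v): return np.array([511-u*.64,383-v*.64])
def cr3(o): return np.array([(511-o[0])/.64,(383-o[1])/.64])
for n,p in dict(lc=(-.09,.135,.09),rc=(-.09,-.135,.09),lb=(-.034,.135,.09),rb=(-.034,-.135,.09)).items(): print(n,cr3(proj(w3,(T@[*p,1])[:3])[0]).round(0))
print('tri',tri([w1,w3],[px1(34,253),px3(22,437)]),tri([w1,w3],[px1(722,254),px3(757,440)]))
for th in (0,.05,.1,.15,.2,.25,.3):
  print(th,[cr3(proj(w3,(T@[.088-.121*np.cos(th)-.008*np.sin(th)*0,y,.088+.121*np.sin(th)+.008*np.cos(th),1])[:3])[0]).round(0) for y in (-.135,.135)])
s=manip.get_state();print('tip',cr3(proj(w3,np.array(s['position']))[0]))
```

```text
lc [ 18. 437.]
rc [759. 442.]
lb [ 48. 291.]
rb [732. 296.]
tri [ 0.53112894 -0.1051977   0.08755577] [ 0.50565505 -0.37432176  0.08913881]
0 [array([742., 288.]), array([ 38., 284.])]
0.05 [array([753., 283.]), array([ 27., 278.])]
0.1 [array([764., 276.]), array([ 16., 271.])]
0.15 [array([775., 268.]), array([  4., 263.])]
0.2 [array([787., 259.]), array([ -8., 254.])]
0.25 [array([799., 249.]), array([-20., 244.])]
0.3 [array([811., 237.]), array([-32., 232.])]
tip [396.83530748 251.99014227]
```

Actual fingertips sit ~20 mm above the reported TCP when shut (tip pixel and lid angle ≈0.13 agree), so the lid still has ~13 mm to go. Continuing.

```bash
python3 -m pendant '[{"dx":0,"dy":0,"dz":0.003,"rx":0,"ry":0,"rz":0,"hand":0},{"dx":0,"dy":0,"dz":0.003,"rx":0,"ry":0,"rz":0,"hand":0},{"dx":0,"dy":0,"dz":0.002,"rx":0,"ry":0,"rz":0,"hand":0}]'; echo;python3 -m pendant '[{"dx":0,"dy":0,"dz":0.002,"rx":0,"ry":0,"rz":0,"hand":0},{"dx":0,"dy":0,"dz":0.002,"rx":0,"ry":0,"rz":0,"hand":0}]'; echo;python3 -m pendant '[{"dx":0,"dy":0,"dz":0.001,"rx":0,"ry":0,"rz":0,"hand":0},{"dx":0,"dy":0,"dz":0.001,"rx":0,"ry":0,"rz":0,"hand":0}]'
```

```text
clock: 5.05
position: [0.5905, -0.2498, 0.0812]
ee_rot: [-0.0, 0.044, 0.999, 0.0]
contact_force: [-1.7, -0.6, 2.2]
width: 0.0001
gripper_force: 1.2

clock: 5.22
position: [0.5905, -0.2497, 0.0772]
ee_rot: [-0.0, 0.044, 0.999, 0.0]
contact_force: [-1.5, 0.1, 2.9]
width: 0.0003
gripper_force: 1.2

clock: 5.38
position: [0.5907, -0.2497, 0.0753]
ee_rot: [-0.0, 0.044, 0.999, 0.0]
contact_force: [-1.0, -0.1, 2.7]
width: 0.0
gripper_force: 1.0
```

```bash
python3 -m pendant '[{"dx":0,"dy":0,"dz":0.001,"rx":0,"ry":0,"rz":0,"hand":0},{"dx":0,"dy":0,"dz":0.001,"rx":0,"ry":0,"rz":0,"hand":0}]'; echo;python3 -m pendant '[{"dx":0,"dy":0,"dz":0.001,"rx":0,"ry":0,"rz":0,"hand":0},{"dx":0,"dy":0,"dz":0.001,"rx":0,"ry":0,"rz":0,"hand":0}]'
```

```text
clock: 5.55
position: [0.5908, -0.2497, 0.0735]
ee_rot: [-0.0, 0.044, 0.999, 0.0]
contact_force: [-0.6, -0.6, 1.4]
width: -0.0004
gripper_force: 1.0

clock: 5.72
position: [0.5908, -0.2497, 0.0715]
ee_rot: [-0.0, 0.044, 0.999, 0.0]
contact_force: [-1.2, 0.3, 2.4]
width: -0.0003
gripper_force: 1.0
```

```bash
cat > lid.py <<'E'
from h import *
import pickle,sys
T=np.load('T.npy')
def blue(c):
    f=c['f'][::-1,::-1].astype(int); m=(f[...,2]>f[...,0]+40)&(f[...,2]>60)
    r=np.arange(384)[:,None]
    out=[]
    for x in (205,230,280,310,420):
        rows=np.where(m[100:220,x])[0]; out.append(rows.max()+100 if len(rows) else -1)
    f2=m[100:220].any(0); xs=np.where(f2)[0]
    return [round(o/.64) for o in out],xs.min()/.64,xs.max()/.64
def pred(c,th):
    o=[]
    for y in (-.135,.135,0):
        p=proj(c,(T@[.088-.121*np.cos(th),y,.088+.121*np.sin(th),1])[:3])[0]
        o.append(((511-p)*[1,1]-[0,128])/.64)
    return np.round(o).tolist()
if __name__=='__main__':
    print('w3',blue(pickle.load(open('w3.pkl','rb'))))
    c=cam('wrist'); pickle.dump(c,open('w4.pkl','wb')); print('now',blue(c))
    for n in ('w3','w4'):
        c=pickle.load(open(n+'.pkl','rb'))
        for th in (0,.03,.06,.1,.15): print(n,th,pred(c,th))
    cv2.imwrite('pics/w4.png',cv2.resize(c['f'][::-1,::-1,::-1],(800,600),interpolation=cv2.INTER_CUBIC))
E
python3 lid.py
```

```text
w3 ([258, 258, 256, 256, 261], np.float64(7.8125), np.float64(770.3125))
now ([262, 264, 264, 264, 267], np.float64(4.6875), np.float64(773.4375))
w3 0 [[728.0, 295.0], [52.0, 290.0], [389.0, 292.0]]
w3 0.03 [[734.0, 292.0], [46.0, 287.0], [389.0, 289.0]]
w3 0.06 [[740.0, 288.0], [40.0, 284.0], [389.0, 285.0]]
w3 0.1 [[749.0, 283.0], [31.0, 279.0], [389.0, 280.0]]
w3 0.15 [[759.0, 276.0], [20.0, 271.0], [389.0, 272.0]]
w4 0 [[760.0, 280.0], [20.0, 275.0], [389.0, 276.0]]
w4 0.03 [[767.0, 276.0], [13.0, 272.0], [389.0, 273.0]]
w4 0.06 [[774.0, 272.0], [6.0, 268.0], [389.0, 268.0]]
w4 0.1 [[784.0, 266.0], [-4.0, 262.0], [388.0, 262.0]]
w4 0.15 [[797.0, 258.0], [-17.0, 253.0], [388.0, 253.0]]
```

Lid angle now ≈0.06; about 6 mm more.

```bash
python3 -m pendant '[{"dx":0,"dy":0,"dz":0.0015,"rx":0,"ry":0,"rz":0,"hand":0},{"dx":0,"dy":0,"dz":0.0015,"rx":0,"ry":0,"rz":0,"hand":0}]'; echo;python3 -m pendant '[{"dx":0,"dy":0,"dz":0.001,"rx":0,"ry":0,"rz":0,"hand":0},{"dx":0,"dy":0,"dz":0.001,"rx":0,"ry":0,"rz":0,"hand":0}]'; echo;python3 -m pendant '[{"dx":0,"dy":0,"dz":0.001,"rx":0,"ry":0,"rz":0,"hand":0},{"dx":0,"dy":0,"dz":0.001,"rx":0,"ry":0,"rz":0,"hand":0}]'; python3 lid.py | sed -n 2p
```

```text
clock: 5.93
position: [0.5908, -0.2498, 0.0686]
ee_rot: [0.0, 0.044, 0.999, 0.0]
contact_force: [-1.1, -0.0, 2.3]
width: -0.0001
gripper_force: 1.1

clock: 6.1
position: [0.5907, -0.2498, 0.0668]
ee_rot: [-0.0, 0.044, 0.999, 0.0]
contact_force: [-3.1, -0.0, 9.3]
width: -0.0
gripper_force: 4.6

clock: 6.27
position: [0.5907, -0.2499, 0.0667]
ee_rot: [0.0, 0.044, 0.999, -0.0]
contact_force: [-6.4, 2.6, 18.2]
width: -0.0001
gripper_force: 9.2
now ([264, 264, 264, 266, 267], np.float64(4.6875), np.float64(771.875))
```

Run:
```python
from lid import *
c=pickle.load(open('w4.pkl','rb'))
for th in (0,.03,.06): print(th,pred(c,th))
print(manip.get_state()['moment'],manip.get_state()['contact_force'])
```

```text
0 [[769.0, 275.0], [10.0, 270.0], [388.0, 271.0]]
0.03 [[776.0, 272.0], [3.0, 267.0], [388.0, 267.0]]
0.06 [[784.0, 267.0], [-5.0, 262.0], [388.0, 263.0]]
[ 0.32453253  0.78043711 -0.00745757] [-4.86843989  0.98879897 12.76094615]
```

View pics/w4.png

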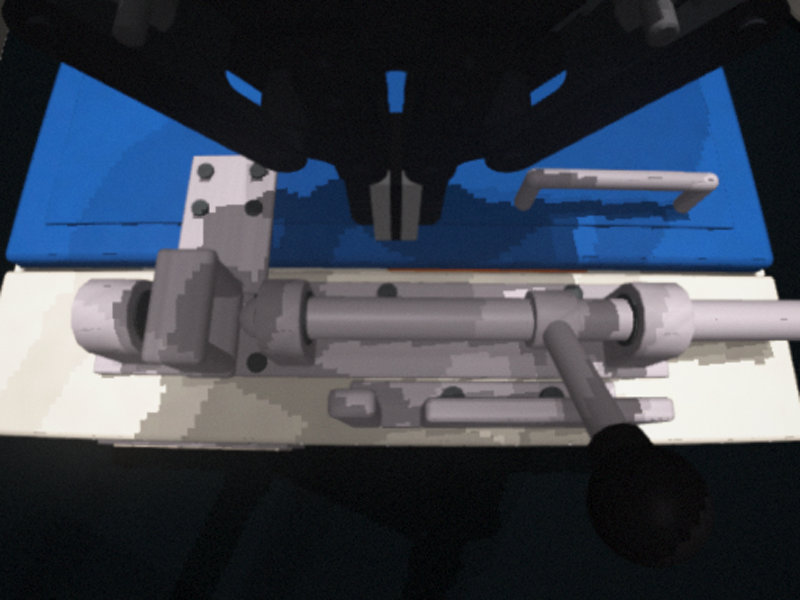

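Lid now lies flush (edge within ~0.02 rad of closed), with a hard stop at 18 N. Checking where the fingertips really are, using their pixel (397,240).

Run:
```python
from lid import *
s=manip.get_state(); c=pickle.load(open('w4.pkl','rb')); Rm=q2m(s['ee_rot'])
for x in (-.011,0,.011):
  for z in (0,-.01,-.02,-.03,-.04):
    p=proj(c,np.array(s['position'])+Rm@[x,0,z])[0]; print(x,z,np.round([(511-p[0])/.64,(383-p[1])/.64]),end=' ')
  print()
T=np.load('T.npy');Ti=np.linalg.inv(T)
print('tcp chest',(Ti@[*s['position'],1])*1000)
# ball from w3 & w4 & w1
w1=pickle.load(open('w1.pkl','rb'));w3=pickle.load(open('w3.pkl','rb'))
px1=lambda u,v: np.array([511-(155+u/3.2-.34),383-(222+v/3.2-.34)])
px=lambda u,v: np.array([511-u*.64,383-v*.64])
print('ball',(Ti@[*tri([w1,w3,c],[px1(536,298),px(597,492),px(650,503)]),1])*1000)
print('notch edges',*[(Ti@[*atz(c,px(*q),z),1])*1000 for q,z in [((424,402),.124),((376,395),.14),((376,400),.124)]])
```

```text
-0.011 0 [397. 227.] -0.011 -0.01 [397. 215.] -0.011 -0.02 [397. 202.] -0.011 -0.03 [397. 188.] -0.011 -0.04 [397. 172.] 
0 0 [397. 252.] 0 -0.01 [397. 242.] 0 -0.02 [397. 230.] 0 -0.03 [397. 217.] 0 -0.04 [397. 202.] 
0.011 0 [397. 279.] 0.011 -0.01 [397. 269.] 0.011 -0.02 [397. 259.] 0.011 -0.03 [397. 247.] 0.011 -0.04 [398. 234.] 
tcp chest [ -16.85124945   -2.92226399   66.78350711 1000.        ]
ball [ -99.84015859  -45.85334447  155.15087097 1000.        ]
notch edges [ -79.8877906    -9.48276757  124.         1000.        ] [ -79.96832154    1.41230965  140.         1000.        ] [ -79.48725148    2.02097794  124.         1000.        ]
```

Fingertips really lie ~32 mm behind the reported TCP; the ball triangulates to chest (-100,-46,155), matching the model, and the notch spans y ≈ -9.5..+1.5. Moving to straddle the ball.

```bash
python3 -m pendant '[{"dx":0,"dy":0,"dz":-0.035,"rx":0,"ry":0,"rz":0,"hand":0},{"dx":0,"dy":0,"dz":-0.035,"rx":0,"ry":0,"rz":0.45,"hand":0},{"dx":0,"dy":0,"dz":-0.035,"rx":0,"ry":0,"rz":0,"hand":0.045},{"dx":0.0214,"dy":-0.0106,"dz":0,"rx":0,"ry":0,"rz":0,"hand":0.045},{"dx":0.0214,"dy":-0.0106,"dz":0,"rx":0,"ry":0,"rz":0,"hand":0.045},{"dx":0.0214,"dy":-0.0106,"dz":0,"rx":0,"ry":0,"rz":0,"hand":0.045},{"dx":0.0214,"dy":-0.0106,"dz":0,"rx":0,"ry":0,"rz":0,"hand":0.045},{"dx":0,"dy":0,"dz":0,"rx":0,"ry":0,"rz":0,"hand":0.045}]'
python3 - <<'E'
from h import *
T=np.load('T.npy');s=manip.get_state();Rm=q2m(s['ee_rot'])
g=(T@[-.102,-.046,.113,1])[:3]-s['position']; print(Rm.T@g, np.degrees(np.arctan2(Rm[0,1],Rm[1,1])), s['contact_force'])
E
```

```text
clock: 6.98
position: [0.498, -0.2848, 0.1695]
ee_rot: [-0.001, 0.049, 0.999, -0.0]
contact_force: [0.2, 0.6, 0.2]
width: 0.0453
gripper_force: 0.0
[-0.00389293  0.00068867  0.05649051] 5.647566409540646 [0.1928708  0.64291129 0.24376725]
```

```bash
python3 -m pendant '[{"dx":-0.003,"dy":0.0007,"dz":0.014,"rx":0,"ry":0,"rz":0,"hand":0.045},{"dx":0,"dy":0,"dz":0.014,"rx":0,"ry":0,"rz":0,"hand":0.045},{"dx":0,"dy":0,"dz":0.014,"rx":0,"ry":0,"rz":0,"hand":0.045},{"dx":0,"dy":0,"dz":0.014,"rx":0,"ry":0,"rz":0,"hand":0.045},{"dx":0,"dy":0,"dz":0,"rx":0,"ry":0,"rz":0,"hand":0.045}]'
python3 - <<'E'
from h import *
c=cam('wrist')
g=c['f'][::-1,::-1,::-1]; g=(255*(g/255.)**.5).astype(np.uint8)
cv2.imwrite('pics/w5.png',cv2.resize(g,(800,600),interpolation=cv2.INTER_CUBIC))
E
```

```text
clock: 7.4
position: [0.5037, -0.2821, 0.1106]
ee_rot: [-0.002, 0.048, 0.999, 0.002]
contact_force: [-0.4, -0.5, -0.2]
width: 0.0453
gripper_force: 0.0
```

View pics/w5.png

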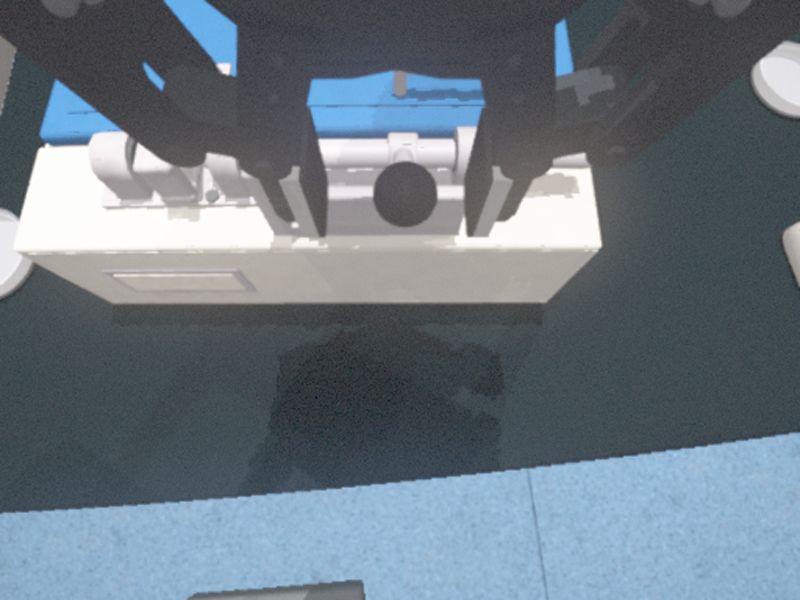

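Ball at (405,193) sits between the fingers (tips ≈(315,237) and (478,235)), ~2.5 mm off centre. Centre, lower a little, and grip lightly.

```bash
python3 -m pendant '[{"dx":0.001,"dy":-0.0025,"dz":0.002,"rx":0,"ry":0,"rz":0,"hand":0.045},{"dx":0,"dy":0,"dz":0,"rx":0,"ry":0,"rz":0,"hand":0.026},{"dx":0,"dy":0,"dz":0,"rx":0,"ry":0,"rz":0,"hand":0.015},{"dx":0,"dy":0,"dz":0,"rx":0,"ry":0,"rz":0,"hand":0.015},{"dx":0,"dy":0,"dz":0,"rx":0,"ry":0,"rz":0,"hand":0.015}]' 20; python3 -m pendant '[{"dx":0,"dy":0.002,"dz":0,"rx":0,"ry":0,"rz":0,"hand":0.015},{"dx":0,"dy":0.002,"dz":0,"rx":0,"ry":0,"rz":0,"hand":0.015},{"dx":0,"dy":0,"dz":0,"rx":0,"ry":0,"rz":0,"hand":0.015}]'
python3 - <<'E'
from h import *
T=np.load('T.npy');s=manip.get_state();Rm=q2m(s['ee_rot'])
print((np.linalg.inv(T)@[*s['position'],1])*1000, np.degrees(np.arctan2(Rm[0,1],Rm[1,1])), s['contact_force']@T[:3,:3])
E
```

```text
clock: 7.87
position: [0.5038, -0.286, 0.1123]
ee_rot: [0.001, 0.048, 0.999, -0.0]
contact_force: [0.1, 1.0, 1.1]
width: 0.0179
gripper_force: 19.5
clock: 8.12
position: [0.5039, -0.2825, 0.1121]
ee_rot: [0.0, 0.048, 0.999, -0.001]
contact_force: [-0.0, -2.8, 2.0]
width: 0.018
gripper_force: 19.6
[-100.10169282  -43.70957047  112.09263309 1000.        ] 5.503695555790935 [ 0.24588688 -2.83329659  2.03480837]
```

Gripped; friction ≈2.8 N. Sliding on slowly, watching the force for the eye.

```bash
cat > st.py <<'E'
from h import *
T=np.load('T.npy');s=manip.get_state();Rm=q2m(s['ee_rot'])
print('chest mm',np.round((np.linalg.inv(T)@[*s['position'],1])[:3]*1000,1),'F',np.round(np.array(s['contact_force'])@T[:3,:3],1),'w',round(s['width']*1000,1),round(float(s['gripper_force']),1),round(s['clock'],2))
E
python3 -m pendant '[{"dx":0,"dy":0.002,"dz":0,"rx":0,"ry":0,"rz":0,"hand":0.015},{"dx":0,"dy":0.002,"dz":0,"rx":0,"ry":0,"rz":0,"hand":0.015},{"dx":0,"dy":0.002,"dz":0,"rx":0,"ry":0,"rz":0,"hand":0.015}]' >/dev/null; python3 st.py;  python3 -m pendant '[{"dx":0,"dy":0.002,"dz":0,"rx":0,"ry":0,"rz":0,"hand":0.015},{"dx":0,"dy":0.002,"dz":0,"rx":0,"ry":0,"rz":0,"hand":0.015},{"dx":0,"dy":0.002,"dz":0,"rx":0,"ry":0,"rz":0,"hand":0.015}]' >/dev/null; python3 st.py
```

```text
chest mm [-100.5  -37.2  111.7] F [-0.8 -3.2  2.2] w 18.6 19.6 8.37
chest mm [-100.6  -30.8  111.6] F [-0.8 -3.2  1.7] w 18.2 19.6 8.62
```

```bash
python3 -m pendant '[{"dx":0,"dy":0.003,"dz":0,"rx":0,"ry":0,"rz":0,"hand":0.015},{"dx":0,"dy":0.003,"dz":0,"rx":0,"ry":0,"rz":0,"hand":0.015},{"dx":0,"dy":0.003,"dz":0,"rx":0,"ry":0,"rz":0,"hand":0.015}]' >/dev/null; python3 st.py;  python3 -m pendant '[{"dx":0,"dy":0.003,"dz":0,"rx":0,"ry":0,"rz":0,"hand":0.015},{"dx":0,"dy":0.003,"dz":0,"rx":0,"ry":0,"rz":0,"hand":0.015},{"dx":0,"dy":0.002,"dz":0,"rx":0,"ry":0,"rz":0,"hand":0.015},{"dx":0,"dy":0.002,"dz":0,"rx":0,"ry":0,"rz":0,"hand":0.015}]' >/dev/null; python3 st.py
```

```text
chest mm [-100.6  -21.7  111.6] F [-2.1 -3.   2.1] w 18.0 19.7 8.87
chest mm [-100.6  -11.6  111.6] F [-2.4 -3.1  3.7] w 18.2 19.7 9.2
```

```bash
for i in 1 2 3 4; do python3 -m pendant '[{"dx":0,"dy":0.0007,"dz":0,"rx":0,"ry":0,"rz":0,"hand":0.015},{"dx":0,"dy":0.0007,"dz":0,"rx":0,"ry":0,"rz":0,"hand":0.015}]' >/dev/null; python3 st.py; done
```

```text
chest mm [-100.6  -10.4  111.6] F [-3.1 -3.8  3.9] w 18.0 19.7 9.37
chest mm [-100.6   -9.2  111.5] F [-3.3 -3.3  3.6] w 18.1 19.7 9.53
chest mm [-100.6   -7.8  111.5] F [-2.5 -3.1  3.7] w 18.0 19.7 9.7
chest mm [-100.6   -6.4  111.6] F [-4.7 -2.6  3.9] w 18.4 19.7 9.87
```

```bash
python3 -m pendant '[{"dx":0.0006,"dy":0.0006,"dz":-0.0005,"rx":0,"ry":0,"rz":0,"hand":0.015},{"dx":0,"dy":0.0006,"dz":0,"rx":0,"ry":0,"rz":0,"hand":0.015}]' >/dev/null; python3 st.py; for i in 1 2 3; do python3 -m pendant '[{"dx":0,"dy":0.0006,"dz":0,"rx":0,"ry":0,"rz":0,"hand":0.015},{"dx":0,"dy":0,"dz":0,"rx":0,"ry":0,"rz":0,"hand":0.015}]' >/dev/null; python3 st.py; done
```

```text
chest mm [-100.5   -5.1  111.7] F [-1.6 -3.1 -0.5] w 18.3 19.6 10.03
chest mm [-100.5   -4.4  111.7] F [ 0.6 -3.  -0.7] w 18.2 19.6 10.2
chest mm [-100.5   -3.8  111.8] F [ 0.1 -3.5 -2.4] w 18.5 19.6 10.37
chest mm [-100.5   -3.3  111.9] F [ 0.9 -2.5 -2.8] w 18.1 19.6 10.53
```

```bash
for i in 1 2 3 4; do python3 -m pendant '[{"dx":0,"dy":0.0005,"dz":0,"rx":0,"ry":0,"rz":0,"hand":0.015},{"dx":0,"dy":0,"dz":0,"rx":0,"ry":0,"rz":0,"hand":0.015}]' >/dev/null; python3 st.py; done
```

```text
chest mm [-100.4   -3.1  111.9] F [ 2.3 -3.6 -4.9] w 18.2 19.6 10.7
chest mm [-100.4   -3.   112. ] F [ 2.8 -4.8 -4.6] w 18.4 19.7 10.87
chest mm [-100.4   -3.   112. ] F [ 2.9 -5.1 -4.4] w 18.2 19.7 11.03
chest mm [-100.4   -3.   112. ] F [ 3.4 -7.4 -5.8] w 18.1 19.7 11.2
```

Stop at y = -3.0 mm with force rising to 7 N: the horn, as expected. Backing off ~1 mm for clearance.

```bash
python3 -m pendant '[{"dx":-0.0003,"dy":-0.0012,"dz":0.0005,"rx":0,"ry":0,"rz":0,"hand":0.015},{"dx":0,"dy":-0.001,"dz":0,"rx":0,"ry":0,"rz":0,"hand":0.015},{"dx":0,"dy":0,"dz":0,"rx":0,"ry":0,"rz":0,"hand":0.015}]' >/dev/null; python3 st.py;python3 -m pendant '[{"dx":0,"dy":-0.0008,"dz":0,"rx":0,"ry":0,"rz":0,"hand":0.015},{"dx":0,"dy":0,"dz":0,"rx":0,"ry":0,"rz":0,"hand":0.015}]' >/dev/null; python3 st.py
```

```text
chest mm [-100.5   -3.   111.8] F [ 1.5 -0.3 -0.9] w 17.9 19.9 11.45
chest mm [-100.6   -3.2  111.7] F [ 1.5  0.8 -1.2] w 17.9 20.0 11.62
```

```bash
python3 -m pendant '[{"dx":0,"dy":-0.0008,"dz":0,"rx":0,"ry":0,"rz":0,"hand":0.015},{"dx":0,"dy":0,"dz":0,"rx":0,"ry":0,"rz":0,"hand":0.015}]' >/dev/null; python3 st.py;python3 -m pendant '[{"dx":0,"dy":-0.0006,"dz":0,"rx":0,"ry":0,"rz":0,"hand":0.015},{"dx":0,"dy":0,"dz":0,"rx":0,"ry":0,"rz":0,"hand":0.015}]' >/dev/null; python3 st.py
```

```text
chest mm [-100.9   -4.1  111.5] F [ 1.7  3.3 -0.8] w 18.1 20.0 11.78
chest mm [-100.9   -5.3  111.4] F [ 1.8  2.9 -0.9] w 18.0 20.0 11.95
```

```bash
python3 -m pendant '[{"dx":0,"dy":0.0015,"dz":0,"rx":0,"ry":0,"rz":0,"hand":0.015},{"dx":0,"dy":0,"dz":0,"rx":0,"ry":0,"rz":0,"hand":0.015}]' >/dev/null; python3 st.py
```

```text
chest mm [-100.9   -5.3  111.5] F [ 0.4 -1.3 -2.2] w 17.9 19.9 12.12
```

```bash
python3 -m pendant '[{"dx":0,"dy":0.0012,"dz":0,"rx":0,"ry":0,"rz":0,"hand":0.015},{"dx":0,"dy":0,"dz":0,"rx":0,"ry":0,"rz":0,"hand":0.015}]' >/dev/null; python3 st.py;  python3 - <<'E'
import numpy as np
c=np.array([-56,110]);p=lambda t:c+62*np.array([-np.sin(.75+t),np.cos(.75+t)])
for t in (0,.06,.12,.2,.3,.4,.5,.6,.7,.8): print(t,(p(t)-p(0)).round(1))
E
```

```text
chest mm [-100.8   -4.3  111.6] F [-0.3 -3.6 -2.4] w 18.1 19.9 12.28
0 [0. 0.]
0.06 [-2.6 -2.6]
0.12 [-5.1 -5.4]
0.2 [-8.2 -9.3]
0.3 [-11.5 -14.5]
0.4 [-14.3 -20. ]
0.5 [-16.6 -25.8]
0.6 [-18.2 -31.8]
0.7 [-19.3 -37.9]
0.8 [-19.7 -44.1]
```

At 1.3 mm short of the horn. Turning down along the arc in small steps.

```bash
python3 -m pendant '[{"dx":0.0013,"dy":0,"dz":0.0013,"rx":0,"ry":0,"rz":0,"hand":0.015},{"dx":0.0013,"dy":0,"dz":0.0013,"rx":0,"ry":0,"rz":0,"hand":0.015}]' >/dev/null; python3 st.py; python3 -m pendant '[{"dx":0.0012,"dy":0,"dz":0.0014,"rx":0,"ry":0,"rz":0,"hand":0.015},{"dx":0.0006,"dy":0,"dz":0.0007,"rx":0,"ry":0,"rz":0,"hand":0.015}]' >/dev/null; python3 st.py; python3 -m pendant '[{"dx":0.0006,"dy":0,"dz":0.0007,"rx":0,"ry":0,"rz":0,"hand":0.015},{"dx":0.0004,"dy":0,"dz":0.0005,"rx":0,"ry":0,"rz":0,"hand":0.015}]' >/dev/null; python3 st.py
```

```text
chest mm [-102.5   -4.1  109.5] F [ 1.6 -2.9 -0.7] w 18.4 20.0 12.45
chest mm [-104.5   -3.6  107.1] F [ 2.8 -2.6  1.1] w 18.1 20.0 12.62
chest mm [-105.8   -3.3  105.8] F [ 1.8 -2.9  0.1] w 17.7 20.0 12.78
```

```bash
python3 -m pendant '[{"dx":0.0005,"dy":-0.0006,"dz":0.0006,"rx":0,"ry":0,"rz":0,"hand":0.015},{"dx":0.0005,"dy":-0.0003,"dz":0.0006,"rx":0,"ry":0,"rz":0,"hand":0.015}]' >/dev/null; python3 st.py; python3 -m pendant '[{"dx":0.0005,"dy":0,"dz":0.0006,"rx":0,"ry":0,"rz":0,"hand":0.015},{"dx":0.0005,"dy":0,"dz":0.0006,"rx":0,"ry":0,"rz":0,"hand":0.015}]' >/dev/null; python3 st.py; python3 -m pendant '[{"dx":0.0004,"dy":0,"dz":0.0005,"rx":0,"ry":0,"rz":0,"hand":0.015},{"dx":0.0004,"dy":0,"dz":0.0005,"rx":0,"ry":0,"rz":0,"hand":0.015}]' >/dev/null; python3 st.py
```

```text
chest mm [-107.    -3.4  104.4] F [ 2.7 -0.5  0.5] w 17.9 20.0 12.95
chest mm [-108.2   -3.4  103.1] F [1.  0.5 1.5] w 18.2 20.0 13.12
chest mm [-108.9   -3.4  102.1] F [ 2.7  0.9 -0.1] w 18.2 20.0 13.28
```

Past the rim with no resistance: in the notch. Following the arc down.

```bash
python3 -m pendant '[{"dx":0.0017,"dy":0,"dz":0.0026,"rx":0,"ry":0,"rz":0,"hand":0.015},{"dx":0.0016,"dy":0,"dz":0.0026,"rx":0,"ry":0,"rz":0,"hand":0.015}]' >/dev/null; python3 st.py; python3 -m pendant '[{"dx":0.0014,"dy":0,"dz":0.0027,"rx":0,"ry":0,"rz":0,"hand":0.015},{"dx":0.0014,"dy":0,"dz":0.0028,"rx":0,"ry":0,"rz":0,"hand":0.015}]' >/dev/null; python3 st.py; python3 -m pendant '[{"dx":0.0012,"dy":0,"dz":0.0029,"rx":0,"ry":0,"rz":0,"hand":0.015},{"dx":0.0011,"dy":0,"dz":0.0029,"rx":0,"ry":0,"rz":0,"hand":0.015}]' >/dev/null; python3 st.py
```

```text
chest mm [-112.3   -3.4   96.9] F [2.9 2.3 0.7] w 18.4 20.1 13.45
chest mm [-115.6   -3.4   91.1] F [2.7 3.3 0.3] w 18.2 20.1 13.62
chest mm [-118.1   -3.4   85.3] F [0.9 3.4 0.2] w 18.5 20.2 13.78
```

```bash
python3 -m pendant '[{"dx":0.0008,"dy":0.0003,"dz":0.003,"rx":0,"ry":0,"rz":0,"hand":0.015},{"dx":0.0008,"dy":0.0002,"dz":0.003,"rx":0,"ry":0,"rz":0,"hand":0.015}]' >/dev/null; python3 st.py; python3 -m pendant '[{"dx":0.0005,"dy":0,"dz":0.003,"rx":0,"ry":0,"rz":0,"hand":0.015},{"dx":0.0005,"dy":0,"dz":0.003,"rx":0,"ry":0,"rz":0,"hand":0.015}]' >/dev/null; python3 st.py;  python3 -m pendant '[{"dx":0.0002,"dy":0,"dz":0.002,"rx":0,"ry":0,"rz":0,"hand":0.015},{"dx":0.0001,"dy":0,"dz":0.0015,"rx":0,"ry":0,"rz":0,"hand":0.015}]' >/dev/null; python3 st.py
```

```text
chest mm [-119.8   -3.5   79.3] F [-0.   1.8  2. ] w 17.9 20.3 13.95
chest mm [-120.6   -3.4   73.3] F [-1.   1.2  1.6] w 17.8 20.3 14.12
chest mm [-120.8   -3.4   69.8] F [-0.9  1.3  1.9] w 17.9 20.4 14.28
```

```bash
for i in 1 2 3 4 5; do python3 -m pendant '[{"dx":0,"dy":0,"dz":0.0008,"rx":0,"ry":0,"rz":0,"hand":0.015},{"dx":0,"dy":0,"dz":0,"rx":0,"ry":0,"rz":0,"hand":0.015}]' >/dev/null; python3 st.py; done
```

```text
chest mm [-120.8   -3.5   69.3] F [-1.1  1.9  1. ] w 17.9 20.4 14.45
chest mm [-120.8   -3.5   69.2] F [-2.8  2.5  5.1] w 17.9 20.7 14.62
chest mm [-120.6   -3.5   68.9] F [-3.3  1.5  8.5] w 18.5 20.9 14.78
chest mm [-120.4   -3.6   68.5] F [-3.9  2.5 10.4] w 18.4 21.1 14.95
chest mm [-120.3   -3.7   68.2] F [-5.3  3.  13.1] w 18.0 21.4 15.12
```

Firm stop at full turn. Relieve, release and retreat.

```bash
python3 -m pendant '[{"dx":0,"dy":-0.0003,"dz":-0.0012,"rx":0,"ry":0,"rz":0,"hand":0.015},{"dx":0,"dy":0,"dz":-0.001,"rx":0,"ry":0,"rz":0,"hand":0.015},{"dx":0,"dy":0,"dz":0,"rx":0,"ry":0,"rz":0,"hand":0.015}]' >/dev/null; python3 st.py; python3 -m pendant '[{"dx":0,"dy":0,"dz":0,"rx":0,"ry":0,"rz":0,"hand":0.045},{"dx":0,"dy":0,"dz":0,"rx":0,"ry":0,"rz":0,"hand":0.045},{"dx":0,"dy":0,"dz":0,"rx":0,"ry":0,"rz":0,"hand":0.045},{"dx":0,"dy":0,"dz":0,"rx":0,"ry":0,"rz":0,"hand":0.045}]' >/dev/null; python3 st.py; python3 -m pendant '[{"dx":0.003,"dy":0,"dz":-0.01,"rx":0,"ry":0,"rz":0,"hand":0.045},{"dx":0.003,"dy":0,"dz":-0.02,"rx":0,"ry":0,"rz":0,"hand":0.045},{"dx":0,"dy":0,"dz":-0.03,"rx":0,"ry":0,"rz":0,"hand":0.045},{"dx":0,"dy":0,"dz":-0.04,"rx":0,"ry":0,"rz":0,"hand":0.045},{"dx":-0.03,"dy":0,"dz":-0.028,"rx":0,"ry":0,"rz":0,"hand":0.045},{"dx":-0.03,"dy":0,"dz":-0.028,"rx":0,"ry":0,"rz":0,"hand":0.045},{"dx":-0.04,"dy":0,"dz":0,"rx":0,"ry":0,"rz":0,"hand":0.045},{"dx":0,"dy":0,"dz":0,"rx":0,"ry":0,"rz":0,"hand":0.045}]' >/dev/null; python3 st.py;python3 - <<'E'
from h import *
import pickle
c=cam('wrist'); pickle.dump(c,open('w6.pkl','wb'))
T=np.load('T.npy')
g=c['f'][::-1,::-1,::-1]; g=(255*(g/255.)**.5).astype(np.uint8)
for n,p in dict(ballfull=(-.118,-.003,.111),ball7=(-.1174,-.003,.1175),lidL=(-.033,.135,.096),lidR=(-.033,-.135,.096),eye=(-.056,.053,.11)).items():
    q=proj(c,(T@[*p,1])[:3])[0]; print(n,((511-q[0])/.64).round(),((383-q[1])/.64).round())
cv2.imwrite('pics/w6.png',cv2.resize(g,(800,600),interpolation=cv2.INTER_CUBIC))
E
```

```text
chest mm [-120.4   -3.7   68.4] F [-2.2  3.5  3.4] w 17.8 20.7 15.37
chest mm [-119.7   -4.3   68.4] F [-1.1 -0.4 -0.9] w 45.1 0.0 15.7
chest mm [-18.3  -4.9 226.7] F [ 0.2 -0.4 -0.1] w 45.3 0.0 16.37
ballfull 392.0 497.0
ball7 392.0 497.0
lidL 181.0 354.0
lidR 594.0 354.0
eye 300.0 387.0
```

View pics/w6.png

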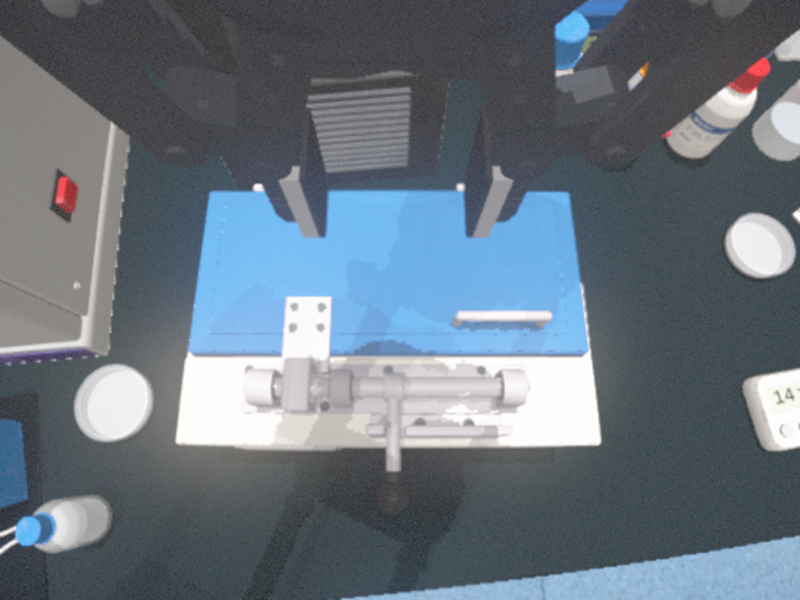

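The bar goes through the eye, the arm lies in the notch beside the horn, the ball is at (392,492) against a predicted (392,497), the lid edge is at v≈353 (predicted 354), and the nearby bottle, dish and timer are undisturbed. Handing in.

```bash
python3 -c "
from rig import manip
print(manip.sign_off())"
```

```text
the job is handed in; nothing more can be done
None
```

The job is handed in at about 16 s of 51: lid pressed to its hard stop, bolt through the eye and sliding to meet the horn (about 7 N), then eased back slightly, and handle turned down in the notch to its stop (peak about 13 N at the ball), with nothing nearby disturbed in the last picture.

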